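Tongs shot over the tile set

ROBOT

A 6-joint arm with a two-finger parallel gripper is mounted at the origin on the work surface. World frame = base frame: x ahead of the robot, y to its left, z up, the work surface at z = 0. Lengths are in m, angles in rad, forces in N, time in s.
With the tool pointing down it reaches from about 0.3 to 0.875 m from the base axis. Payload 6.4 kg.
Tool frame: the origin (TCP) lies midway between the tips of the shut fingers; the grasp point (between the pads) lies 19 mm behind it; x points along the fingers, y is the direction in which the jaws open and shut, and the axes are right-handed (so a half turn about x gives the same grasp; the last joint's range is limited). The gripper opens to 88 mm and grips with 3 to 60 N. Pads are 18 mm wide; open, the fingers measure 123 mm over their backs; the gripper's body (75 mm by 187 mm) begins 45 mm behind the grasp point.
Start: joints at [-1.394, 0.181, 1.607, -0, 1.354, -0.206], TCP at [0.215, -0.533, 0.239] pointing down, gripper open.
Joint ranges: [-2.99, 2.99], [-0.89, 2.07], [0.3, 2.58], [-1.14, 4.28], [0, 2.63], [-3.12, 3.12]. Speed limits (rad/s): [2.57, 2.57, 3.01, 3.14, 3.14, 3.14].

INTERFACE

Orientations are given as [roll, pitch, yaw] about the fixed x, y, z axes, in that order (R = Rz(yaw) Ry(pitch) Rx(roll)).
In Python, from workcell import ctrl gives the robot as it stands.
- The arm moves only by the shell command python3 -m crank 'ROWS'. ROWS is a JSON object of lists of equal length, an entry for each row: "twist": the turn, a rotation vector about the world's x, y, z in rad, a list of three; "xyz": the shift along the world's x, y, z in mm, a list of three; "claw": the finger opening in mm, from 0 to 88.1. A call has 1 to 20 rows; each row is the pose to reach, as a shift and turn from the pose commanded when the call began; what a row does not reach only later rows make up. A row lasts 1/12 s, in which the tool goes at most 41.7 mm and 7.16 degrees, less where a joint would pass 70% of its speed; a pose out of reach is approached as far as the arm can. A call with a gripper value outside its range is refused whole. The fingers move at their own pace and stop on an object; the grip force is fixed at half the most. Time passes only in rows, so rows that repeat a pose let the fingers close. It gives the time, the measured TCP pose, the force and the opening at its end, in the units of the state.
- ctrl.get_obs(): the state, without advancing time (a new reading comes with each control period).
- ctrl.get_image(name): name is "scene" or "top"; returns a dict with "img" (384x512x3 uint8, red, green, blue), "K" (3x3 intrinsics, pixels), "R" (3x3) and "t" (3): a world point X has camera coordinates R X + t. Camera axes: x right, y down, z forward; pixel columns grow to the right and rows downward; lengths in m; the calibration is good to about 2 mm. A picture is of the moment at which its call begins. There is no depth.
- ctrl.finish_job(): hands the job in, once; it reports no verdict.
The state is a dict: "time": time; "q": joint angles; "qvel": joint speeds; "joint_efforts": joint torques, N m; "ee_pos": TCP position; "orientation": TCP orientation; "force": force on the tool from outside, world axes, zero at the start; "moment": the same for the moment, N m; "opening": finger opening in m.
Only numpy, scipy, OpenCV 4.12 (cv2) and the standard library are available. Lean on these libraries where they do the work, as an engineer would, in place of code of your own. Each camera call takes 0.05 s, during which the arm holds its last target. There are 200 camera calls.

TASK

Get this food-photo set ready: first slide the loose white tile up against the fixed black tile so that the gap between them is closed along the whole edge, leaving the two roughly in line. Then take the tongs, close them on the bread roll on the marble riser, lift it, and hold it in the tongs over the seam between the two tiles, at least a hand's breadth (10 cm) above them; finish while still holding it there, without putting it down. Handle the roll only with the tongs and leave the honey jar, the tape roll and the mug where they stand.

Things in the scene. Friction and masses are not known exactly. Their poses are not given: they have to be found in the camera images.
- black_tile: Black square tile, 100 x 100 x 15 mm, fixed to the table with a blue tape strip across its far part. Origin: centre of its underside; z up. Its -x side (roughly towards the robot) is the edge to butt against; yaw within 0.2 rad.
- seam (a point): Middle of the black tile's -x edge on its upper face, 15 mm above the table: where the seam will be. Same axes as the black tile.
- white_tile: Loose white square tile, 100 x 100 x 15 mm, 350 g, lying on the table before the black tile's -x side with a gap of 15 to 45 mm, slightly turned and offset sideways by up to 6 mm. Origin: centre of its underside; its +x edge (50 mm ahead of the origin) faces the black tile. Friction on the table takes roughly 2 to 6 N to slide it; it is too wide to grasp, so push its -x edge.
- white_edge_left (a point): On the white tile's +x edge (the edge to close), upper face, 45 mm to its left (+y) of the middle.
- white_edge_right (a point): On the white tile's +x edge, upper face, 45 mm to its right (-y) of the middle.
- tongs: Spring tongs lying on the table, 215 mm long, 100 g: dark hinge knuckle (34 mm wide, 26 high) 85 mm behind the origin, two steel arms with red grips, which open and close level, in the table plane. Origin: on the underside, midway between the red grips; x towards the tips, z up. Squeezing the red grips from outside closes both arms alike; a spring opens them again.
- tongs_tip (a point): Midway between the two tip plates, 95 mm ahead of the tongs' origin, 14 mm above their underside; tongs' axes. Plates 36 mm long, from the underside to 28 mm above it, 84 mm clear gap when open. The tips close 2.1 mm per mm of squeeze at the grips: with the grips squeezed to 56 to 59 mm the tongs can be carried, tips still some 70 mm or more open.
- tongs_left (a joint): Closing angle of the left tong arm (the right one moves alike): 0 fully open, about 0.106 rad closed on the roll, 0.2 at the stop.
- riser: Round marble block fixed to the table, 84 mm across and 30 mm high, on which the bread roll stands. Origin: centre of its underside.
- roll: Small firm round brown bread roll, 46 mm across, 38 mm high, 45 g; its side is upright from 6 to 24 mm above its underside, domed above. Origin: centre of its underside; z up. Stands on the riser, off its centre by up to 9 mm.
- honey_jar: Bystander: amber honey jar with brass lid, 56 mm across, 75 mm high. Origin: centre of its underside.
- tape_roll: Bystander: black ring of tape, 90 mm across, 48 mm high. Origin: centre of its underside.
- mug: Bystander: blue mug, 74 mm across, 80 mm high. Origin: centre of its underside.
- tongs_grip (a point): Midway between the tongs' two red grips, 18 mm above the underside; tongs' axes. Each grip is an upright flat plate 56 mm long (28 mm either way along x), 36 mm high from the underside; 62 mm over their outer faces when open, 44 mm with the tips closed on the roll. The spring presses each outwards with about 4 N open, 8 N on the roll.
Mind the look-alikes: they are no part of the job. Several things look just like the white_tile: the one meant starts farthest from the robot's base.

How it is judged:
By the outcome, as a careful person would: the job done as asked, in the order asked, and still so for the second after the job is handed in, while the arm keeps its last pose, push and grip.
It also fails if it takes over 61 s, if anything falls off the work surface, if the arm or the gripper's body presses on something with over 40 N, if the wrist force passes 120 N, or if a joint passes its speed limit or range.

## Working session

There is one attempt and no reset: what is moved stays moved. The work goes in short steps, Python scripts to look and compute and a shell command to move; the robot and the scene stay as the last step left them, time stands still between calls to the robot, and variables do not carry over. Pictures are saved under pics/ and viewed, about 8 in all and at most 12, crops included, and the job is handed in when it is done.

```bash
mkdir -p pics; cat > h.py <<'E'
import numpy as np, cv2
from workcell import ctrl
def cap(n,save=None):
    d=ctrl.get_image(n); d={k:np.array(d[k]) for k in('img','K','R','t')}
    if save: cv2.imwrite('pics/'+save,d['img'][:,:,::-1]); np.savez('pics/'+save+'.npz',**d)
    return d
def ray(d,uv,z):
    uv=np.atleast_2d(np.float64(uv)); p=np.c_[uv,np.ones(len(uv))]@np.linalg.inv(d['K']).T@d['R']
    c=-d['R'].T@d['t']; s=(z-c[2])/p[:,2]; return c+p*s[:,None]
def proj(d,X):
    p=(np.atleast_2d(X)@d['R'].T+d['t'])@d['K'].T; return p[:,:2]/p[:,2:]
E
python3 - <<'E'
from h import *
a=cap('top','top0.png');b=cap('scene','scene0.png')
for d in(a,b): print(d['K'].round(1).tolist(),(-d['R'].T@d['t']).round(3),d['R'].round(2).tolist())
o=ctrl.get_obs();print(o)
cv2.imwrite('pics/both0.png',cv2.resize(np.hstack([a['img'],b['img']])[:,:,::-1],(800,300)))
E
```

```text
[[478.7, 0.0, 260.9], [0.0, 478.7, 185.2], [0.0, 0.0, 1.0]] [0.415 0.009 1.193] [[0.0, -1.0, 0.0], [-0.99, -0.0, -0.12], [0.12, -0.0, -0.99]]
[[352.4, 0.0, 252.9], [0.0, 352.4, 194.2], [0.0, 0.0, 1.0]] [1.073 0.008 0.858] [[0.02, 1.0, 0.01], [0.85, -0.01, -0.53], [-0.53, 0.02, -0.85]]
{'time': 0.1, 'q': array([-1.39426958e+00,  1.81443037e-01,  1.60786227e+00,  1.57786799e-05,
        1.35379375e+00, -2.06286860e-01]), 'qvel': array([ 0.0007326 , -0.00330668, -0.00284148,  0.00044739,  0.00024258,
        0.00157762]), 'joint_efforts': array([ 9.42806073e-04, -4.34816229e+01, -3.42696333e+01,  7.03760935e-02,
        3.40181740e-02, -4.12248232e-05]), 'ee_pos': array([ 0.21472656, -0.53290869,  0.23793567]), 'orientation': array([-1.78730817,  1.56928984,  1.73709468]), 'force': array([-0.4502104 , -0.1584343 , -0.58757788]), 'moment': array([-0.01696869,  0.01453793, -0.01671945]), 'opening': 0.08837431083096545}
```

View pics/top0.png

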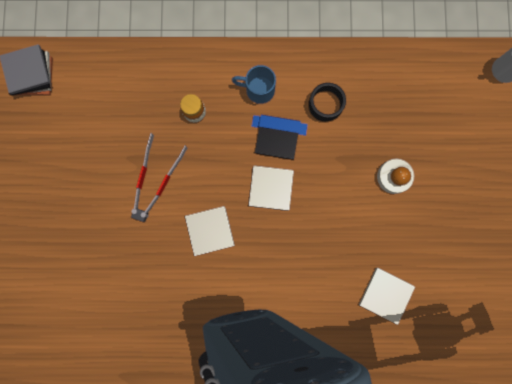

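View pics/scene0.png

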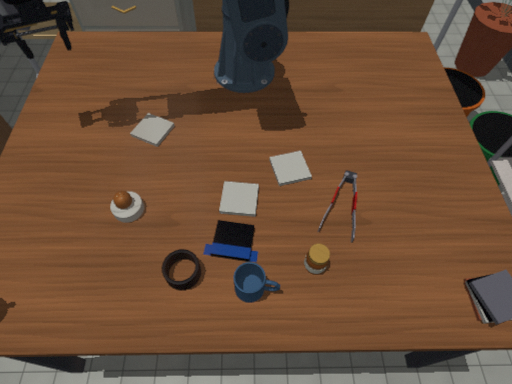

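Top view: the white-tile candidates are A (272,188), B (210,231) and C (388,296). A is farthest from the base and lies in front of the black tile (277,138), so A is the one. The tongs have their hinge at (139,215) and red grips near (142,177) and (163,185). The roll is at (401,176) on the riser at (396,176), the jar at (192,107), the mug at (260,84) and the tape at (328,101).

```bash
cat > m.py <<'E'
from h import *
def big(m,box):
    x0,y0,x1,y1=box; z=np.zeros_like(m,np.uint8); z[y0:y1,x0:x1]=m[y0:y1,x0:x1]
    return z
def quad(d,m,z):
    c=max(cv2.findContours(m,cv2.RETR_EXTERNAL,cv2.CHAIN_APPROX_NONE)[0],key=cv2.contourArea)
    r=cv2.minAreaRect(ray(d,c[:,0],z)[:,:2].astype(np.float32)*1000)
    M=cv2.moments(m,True); ce=ray(d,[[M['m10']/M['m00'],M['m01']/M['m00']]],z)[0,:2]
    return r,ce.round(4),cv2.contourArea(c)
def blobs(d,m,z,mn=15):
    n,l,s,c=cv2.connectedComponentsWithStats(m.astype(np.uint8))
    out=[]
    for i in range(1,n):
        if s[i,4]>=mn:
            P=ray(d,np.argwhere(l==i)[:,::-1],z)[:,:2]; r=cv2.minAreaRect((P*1000).astype(np.float32))
            out.append((c[i].round(1).tolist(),int(s[i,4]),ray(d,c[i],z)[0,:2].round(4).tolist(),np.round(r[1],0).tolist(),round(r[2],1)))
    return out
def masks(d):
    h=cv2.cvtColor(d['img'],cv2.COLOR_RGB2HSV).astype(int); H,S,V=h[...,0],h[...,1],h[...,2]
    return dict(white=(S<60)&(V>165),black=(V<45),red=((H<6)|(H>172))&(S>190)&(V>90),steel=(S<70)&(V>70)&(V<230),dark=V<75)
E
python3 - <<'E'
from m import *
for n in('top','scene'):
    d=dict(np.load(f'pics/{n}0.png.npz')); k=masks(d); print(n)
    for z,nm,mn in((.015,'white',300),(.015,'black',200),(.036,'red',15)):
        for b in blobs(d,k[nm],z,mn):
            if 0.2<b[2][0]<.9 and abs(b[2][1])<.5: print(nm,b)
t=dict(np.load('pics/top0.png.npz'))['img'];s=dict(np.load('pics/scene0.png.npz'))['img']
f=lambda i,x,y,w,h,W,H:cv2.resize(i[y:y+h,x:x+w,::-1],(W,H),interpolation=cv2.INTER_CUBIC)
cv2.imwrite('pics/crop0.png',np.vstack([np.hstack([f(t,110,105,100,130,300,390),f(t,225,100,100,125,312,390)]),np.hstack([f(t,366,150,60,50,252,210),f(s,200,150,180,105,360,210)])]))
E
```

```text
top
white ([394.7, 174.8], 524, [0.5839, -0.3244], [83.0, 82.0], 0.1)
white ([271.0, 187.5], 1639, [0.5514, -0.0168], [101.0, 101.0], 83.4)
white ([209.2, 230.6], 1689, [0.4448, 0.1346], [100.0, 101.0], 14.6)
white ([386.8, 294.1], 1641, [0.293, -0.2961], [100.0, 100.0], 63.3)
black ([237.1, 315.5], 222, [0.2421, 0.0647], [16.0, 106.0], 11.2)
red ([141.2, 176.8], 101, [0.5746, 0.3], [12.0, 52.0], 76.6)
red ([162.7, 184.7], 90, [0.5552, 0.2472], [10.0, 51.0], 63.4)
scene
white ([289.8, 166.3], 816, [0.4489, 0.1364], [94.0, 96.0], 14.2)
white ([239.0, 197.1], 968, [0.5549, -0.014], [95.0, 95.0], 83.5)
black ([234.0, 233.4], 819, [0.6673, -0.0265], [99.0, 64.0], 80.4)
black ([181.4, 269.1], 645, [0.7638, -0.1558], [106.0, 86.0], 22.4)
red ([334.9, 194.5], 29, [0.5617, 0.2511], [5.0, 51.0], 62.6)
red ([355.1, 200.5], 34, [0.5816, 0.3036], [5.0, 53.0], 80.3)
```

View pics/crop0.png

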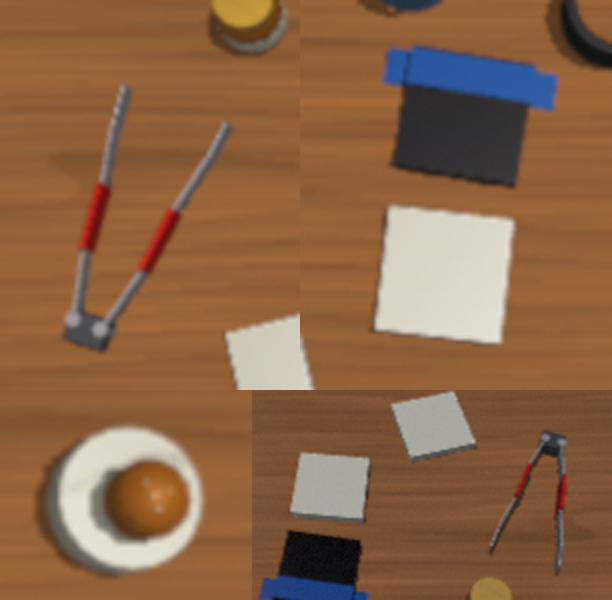

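The crop confirms A as the white tile. Next I fit the edge lines and work out the tool yaw.

```bash
cat > edges.py <<'E'
from m import *
# sub-pixel edge fit by ray cast: contour points of mask -> plane -> classify sides of min rect, fitLine
def sides(d,m,z,box):
    m=big(m,box); m=cv2.morphologyEx(m,cv2.MORPH_OPEN,np.ones((3,3)))
    c=max(cv2.findContours(m,cv2.RETR_EXTERNAL,cv2.CHAIN_APPROX_NONE)[0],key=cv2.contourArea)
    P=ray(d,c[:,0],z)[:,:2]; r=cv2.minAreaRect((P*1000).astype(np.float32)); bx=cv2.boxPoints(r)/1000; out=[]
    for i in range(4):
        a,b=bx[i],bx[(i+1)%4]; L=np.linalg.norm(b-a); u=(b-a)/L; q=P-a; s=q@u; t=abs(q@[-u[1],u[0]])
        k=(t<.005)&(s>.012)&(s<L-.012); vx,vy,x,y=cv2.fitLine(P[k].astype(np.float32),cv2.DIST_HUBER,0,.001,.001).ravel()
        if abs(vx)<abs(vy): 
            if vy<0: vx,vy=-vx,-vy
            out.append(('mid',round(float(x),4),round(float(y),4),'yaw',round(float(np.arctan2(-vx,vy)),3)))
        else: out.append(('side',round(float(x),4),round(float(y),4),'yaw',round(float(np.arctan2(vy,vx) if vx>0 else np.arctan2(-vy,-vx)),3)))
    return sorted(out)
E
python3 - <<'E'
from edges import *
from scipy.spatial.transform import Rotation as Ro
for n,wb,bb in(('top',(245,160,300,212),(250,128,305,165)),('scene',(215,175,265,218),(205,215,262,255))):
    d=dict(np.load(f'pics/{n}0.png.npz')); k=masks(d)
    V=d['img'].max(2)
    print(n,'W',sides(d,k['white'],.015,wb)); print('B',sides(d,V<(60),.015,bb))
    g=d['img'].astype(int); print('roll/riser', blobs(d,(g[...,0]>110)&(g[...,2]<60)&(g[...,0]-g[...,1]>60)&(np.indices(V.shape)[1]>385 if n=='top' else np.indices(V.shape)[1]<135)&(abs(np.indices(V.shape)[0]-(176 if n=='top' else 200))<12),.05,60))
o=ctrl.get_obs();print(Ro.from_euler('xyz',o['orientation']).as_matrix().round(3))
E
```

```text
top W [('mid', 0.5045, 0.0019, 'yaw', -0.123), ('mid', 0.6006, -0.0219, 'yaw', -0.124), ('side', 0.5453, -0.0654, 'yaw', -0.116), ('side', 0.5591, 0.0317, 'yaw', -0.109)]
B [('mid', 0.6313, -0.0231, 'yaw', -0.169), ('mid', 0.6951, -0.0345, 'yaw', -0.18), ('side', 0.6561, -0.0745, 'yaw', -0.164), ('side', 0.6692, 0.0174, 'yaw', -0.172)]
roll/riser [([404.2, 174.5], 81, [0.5795, -0.3374], [24.0, 27.0], 88.1)]
scene W [('mid', 0.5081, -0.0074, 'yaw', -0.123), ('mid', 0.599, -0.0204, 'yaw', -0.119), ('side', 0.5474, -0.0597, 'yaw', -0.119), ('side', 0.5571, 0.0317, 'yaw', -0.108)]
B [('mid', 0.6359, -0.0225, 'yaw', -0.181), ('mid', 0.6975, -0.0314, 'yaw', -0.168), ('side', 0.6556, -0.0741, 'yaw', -0.147), ('side', 0.6766, 0.0224, 'yaw', -0.14)]
roll/riser []
[[-0.     0.374 -0.928]
 [ 0.001 -0.928 -0.374]
 [-1.    -0.001 -0.   ]]
```

```bash
python3 -m crank '{"xyz":[[258,530,-60],[258,530,-60],[258,530,-60],[258,530,-60],[258,530,-60],[258,530,-60],[258,530,-60],[258,530,-60],[258,530,-60],[258,530,-60],[258,530,-60],[258,530,-60],[258,530,-60],[258,530,-60],[258,530,-60],[258,530,-60]],"twist":[[0,0,-0.554],[0,0,-0.554],[0,0,-0.554],[0,0,-0.554],[0,0,-0.554],[0,0,-0.554],[0,0,-0.554],[0,0,-0.554],[0,0,-0.554],[0,0,-0.554],[0,0,-0.554],[0,0,-0.554],[0,0,-0.554],[0,0,-0.554],[0,0,-0.554],[0,0,-0.554]],"claw":[52,52,52,52,52,52,52,52,52,52,52,52,52,52,52,52]}'
```

```text
time: 1.43
ee_pos: [0.4729, -0.0007, 0.178]
orientation: [-0.301, 1.569, 2.674]
force: [-0.7, -1.0, 0.2]
opening: 0.0517
```

```bash
python3 -m crank '{"xyz":[[0,-2,-42],[0,-2,-84],[0,-2,-120],[0,-2,-145],[0,-2,-160],[0,-2,-170],[0,-2,-170],[0,-2,-170]],"twist":[[0,0,0],[0,0,0],[0,0,0],[0,0,0],[0,0,0],[0,0,0],[0,0,0],[0,0,0]],"claw":[52,52,52,52,52,52,52,52]}'
python3 - <<'E'
from h import *
from scipy.spatial.transform import Rotation as Ro
o=ctrl.get_obs();print(o['ee_pos'],Ro.from_euler('xyz',o['orientation']).as_matrix().round(3)[:,1])
a=cap('scene','s1.png');cv2.imwrite('pics/s1c.png',cv2.resize(a['img'][110:290,170:350,::-1],(600,600),interpolation=cv2.INTER_CUBIC))
E
```

```text
time: 2.1
ee_pos: [0.4728, -0.0063, 0.009]
orientation: [0.464, 1.57, -2.85]
force: [-0.2, 0.2, 0.1]
opening: 0.0522
[ 0.47275944 -0.0062987   0.00896547] [-0.171 -0.985  0.   ]
```

View pics/s1c.png

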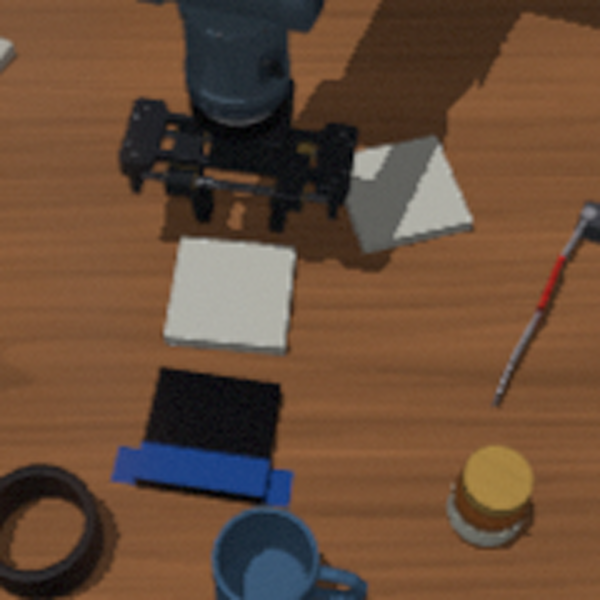

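The fingers at (205,205) and (280,210) in the crop straddle the middle of the white tile's -x edge, and the path to the black tile is clear. I push now.

```bash
python3 -m crank '{"xyz":[[10,-1.7,0],[16,-2.7,0],[22,-3.8,0],[28,-4.8,0],[34,-5.8,0],[38,-6.5,0],[42,-7.2,0],[42,-7.2,0]],"twist":[[0,0,0],[0,0,0],[0,0,0],[0,0,0],[0,0,0],[0,0,0],[0,0,0],[0,0,0]],"claw":[52,52,52,52,52,52,52,52]}'
cat > gap.py <<'E'
from edges import *
import sys
for n,wb,bb in(('top',(235,140,305,215),(245,128,305,166)),('scene',(205,175,270,235),(200,215,262,255))):
    d=cap(n,sys.argv[1]+n+'.png'); k=masks(d); V=d['img'].max(2)
    for nm,m,b in(('W',k['white'],wb),('B',V<60,bb)):
        try: print(n,nm,sides(d,m,.015,b))
        except Exception as e: print(n,nm,e)
E
python3 gap.py g1; python3 -c "
from h import *;print(ctrl.get_obs()['force'])"
```

```text
time: 2.82
ee_pos: [0.5159, -0.0129, 0.0088]
orientation: [3.085, 1.569, -0.228]
force: [-0.0, -0.5, 0.2]
opening: 0.0522
top W OpenCV(4.12.0) /io/opencv/modules/imgproc/src/linefit.cpp:50: error: (-215:Assertion failed) count > 0 in function 'fitLine2D_wods'

top B [('mid', 0.6351, -0.0089, 'yaw', -0.171), ('mid', 0.6949, -0.0333, 'yaw', -0.176), ('side', 0.6617, -0.0743, 'yaw', -0.279), ('side', 0.6737, 0.0159, 'yaw', -0.151)]
scene W [('mid', 0.543, -0.0155, 'yaw', -0.187), ('mid', 0.6246, -0.028, 'yaw', -0.185), ('side', 0.5726, -0.0672, 'yaw', -0.175), ('side', 0.59, 0.024, 'yaw', -0.163)]
scene B [('mid', 0.6359, -0.0203, 'yaw', -0.171), ('mid', 0.6972, -0.0314, 'yaw', -0.169), ('side', 0.6582, -0.0743, 'yaw', -0.156), ('side', 0.6766, 0.0221, 'yaw', -0.149)]
[-0.93251961  0.20004136 -0.3721306 ]
```

```bash
python3 -m crank '{"xyz":[[2,-0.3,0],[4,-0.7,0],[6,-1,0],[6,-1,0]],"twist":[[0,0,0],[0,0,0],[0,0,0],[0,0,0]],"claw":[52,52,52,52]}'
python3 -m crank '{"xyz":[[1,-0.2,0],[1.5,-0.3,0],[2,-0.3,0],[2,-0.3,0]],"twist":[[0,0,0],[0,0,0],[0,0,0],[0,0,0]],"claw":[52,52,52,52]}'; python3 gap.py g2
```

```text
time: 3.25
ee_pos: [0.5199, -0.0134, 0.0085]
orientation: [0.011, 1.568, 2.982]
force: [-6.8, 0.3, 3.5]
opening: 0.0519
time: 3.58
ee_pos: [0.52, -0.0134, 0.0082]
orientation: [0.016, 1.564, 2.987]
force: [-12.4, 0.4, 10.4]
opening: 0.0521
top W OpenCV(4.12.0) /io/opencv/modules/imgproc/src/linefit.cpp:50: error: (-215:Assertion failed) count > 0 in function 'fitLine2D_wods'

top B [('mid', 0.6384, -0.0176, 'yaw', -0.164), ('mid', 0.6948, -0.0333, 'yaw', -0.172), ('side', 0.6645, -0.0753, 'yaw', -0.25), ('side', 0.6722, 0.0162, 'yaw', -0.146)]
scene W [('mid', 0.5514, -0.0098, 'yaw', -0.218), ('mid', 0.628, -0.0284, 'yaw', -0.165), ('side', 0.5796, -0.0686, 'yaw', -0.169), ('side', 0.6027, 0.0221, 'yaw', -0.167)]
scene B [('mid', 0.6359, -0.0225, 'yaw', -0.181), ('mid', 0.6973, -0.0314, 'yaw', -0.175), ('side', 0.6582, -0.0743, 'yaw', -0.156), ('side', 0.6784, 0.0218, 'yaw', -0.135)]
```

```bash
python3 -m crank '{"xyz":[[-12,2,0],[-25,4,0],[-25,4,40],[-25,4,80],[-20,30,120],[-10,70,130],[0,110,135],[10,150,135],[20,190,135],[30,230,135],[40,265,135],[44,289,135],[44,289,135],[44,289,135]],"twist":[[0,0,0],[0,0,0],[0,0,0],[0,0,0],[0,0,0],[0,0,0],[0,0,-0.05],[0,0,-0.1],[0,0,-0.18],[0,0,-0.18],[0,0,-0.18],[0,0,-0.18],[0,0,-0.18],[0,0,-0.18]],"claw":[52,52,52,52,60,88,88,88,88,88,88,88,88,88]}'
python3 gap.py g3; python3 - <<'E'
from h import *
f=lambda p,x,y,w,h,W,H:cv2.resize(cv2.imread(p)[y:y+h,x:x+w],(W,H),interpolation=cv2.INTER_CUBIC)
cv2.imwrite('pics/g3.png',np.hstack([f('pics/g3top.png',225,105,90,110,390,480),f('pics/g3scene.png',190,170,90,110,390,480)]))
E
```

```text
time: 4.85
ee_pos: [0.567, 0.2763, 0.1434]
orientation: [-2.817, 1.57, -0.024]
force: [0.3, 0.5, -0.7]
opening: 0.0879
top W [('mid', 0.5327, -0.0141, 'yaw', -0.161), ('mid', 0.6286, -0.0279, 'yaw', -0.157), ('side', 0.5715, -0.0721, 'yaw', -0.166), ('side', 0.5889, 0.0244, 'yaw', -0.171)]
top B [('mid', 0.6371, -0.0231, 'yaw', -0.158), ('mid', 0.6956, -0.0297, 'yaw', -0.176), ('side', 0.6561, -0.074, 'yaw', -0.2), ('side', 0.6725, 0.0167, 'yaw', -0.126)]
scene W [('mid', 0.5365, -0.0141, 'yaw', -0.175), ('mid', 0.6279, -0.0298, 'yaw', -0.179), ('side', 0.5751, -0.0679, 'yaw', -0.168), ('side', 0.5919, 0.0238, 'yaw', -0.172)]
scene B [('mid', 0.6359, -0.0225, 'yaw', -0.181), ('mid', 0.6963, -0.0379, 'yaw', -0.174), ('side', 0.6582, -0.0743, 'yaw', -0.156), ('side', 0.6763, 0.0219, 'yaw', -0.177)]
```

View pics/g3.png

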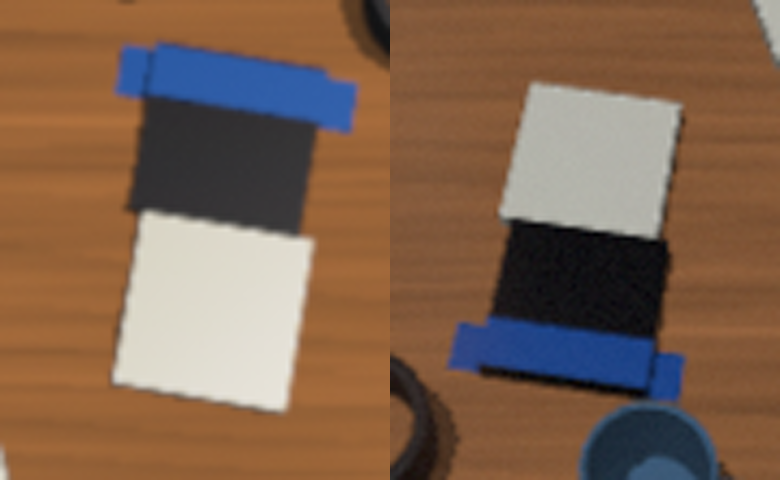

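The seam is closed along the whole edge in both views, with the edge yaws agreeing and only a small sideways offset. Next I grasp the tongs.

```bash
python3 -m crank '{"xyz":[[0,0,-40],[0,0,-80],[0,0,-110],[0,0,-130],[0,0,-139],[0,0,-139],[0,0,-139]],"twist":[[0,0,0],[0,0,0],[0,0,0],[0,0,0],[0,0,0],[0,0,0],[0,0,0]],"claw":[88,88,88,88,88,88,88]}'
python3 -m crank '{"xyz":[[0,0,0],[0,0,0],[0,0,0],[0,0,0],[0,0,0],[0,0,0]],"twist":[[0,0,0],[0,0,0],[0,0,0],[0,0,0],[0,0,0],[0,0,0]],"claw":[75,65,60,57,57,57]}'
python3 - <<'E'
from h import *
a=cap('scene','s4.png');b=cap('top','t4.png')
f=lambda i,x,y,w,h,W,H:cv2.resize(i[y:y+h,x:x+w,::-1],(W,H),interpolation=cv2.INTER_CUBIC)
cv2.imwrite('pics/c4.png',np.hstack([f(a['img'],290,140,110,140,380,484),f(b['img'],90,100,130,165,381,484)]))
E
```

```text
time: 5.53
ee_pos: [0.5677, 0.2743, 0.0056]
orientation: [-2.619, 1.57, 0.17]
force: [-0.7, 0.5, 1.1]
opening: 0.0882
time: 6.03
ee_pos: [0.568, 0.2755, 0.006]
orientation: [-2.556, 1.568, 0.234]
force: [0.4, 0.6, 5.6]
opening: 0.0573
```

View pics/c4.png

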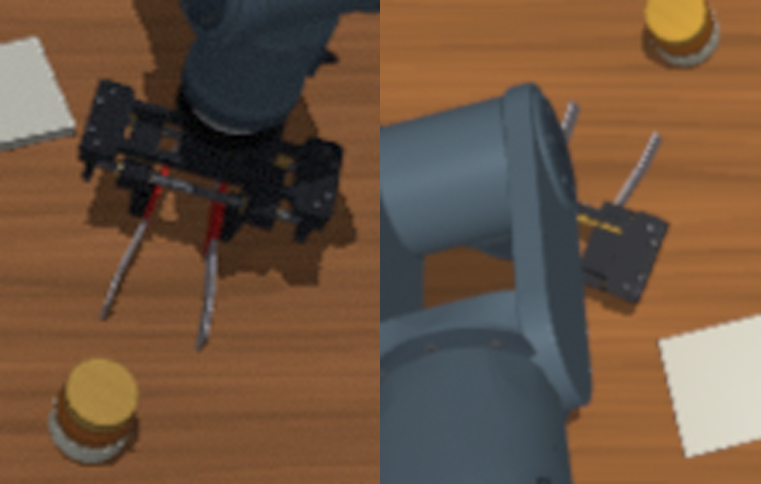

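The fingers are on both red grips at (150,205) and (215,230) in the left crop, with the opening at 57 mm. I lift and check the tips.

```bash
python3 -m crank '{"xyz":[[0,0,4],[0,0,10],[0,0,20],[0,0,40],[0,0,65],[0,0,95],[0,0,125],[0,0,150],[0,0,150],[0,0,150],[0,0,150]],"twist":[[0,0,0],[0,0,0],[0,0,0],[0,0,0],[0,0,0],[0,0,0],[0,0,0],[0,0,0],[0,0,0],[0,0,0],[0,0,0]],"claw":[57,57,57,57,57,57,57,57,57,57,57]}'
python3 - <<'E'
from m import *
from scipy.spatial.transform import Rotation as Ro
o=ctrl.get_obs();R=Ro.from_euler('xyz',o['orientation']).as_matrix();print(R.round(3).tolist(),o['ee_pos'])
a=cap('scene','s5.png')
y=R[:,1]*-1; x=np.array([y[1],-y[0],0]); x/=np.linalg.norm(x)
for s in(-1,1):
  print(proj(a,o['ee_pos']+.113*x+s*.036*y+[0,0,.011]).round(1))
cv2.imwrite('pics/c5.png',cv2.resize(a['img'][120:280,260:420,::-1],(600,600),interpolation=cv2.INTER_CUBIC))
# roll by two-view rays: measure colours in both original views
for n,bx in(('top',(375,155,418,200)),('scene',(100,180,150,228))):
    d=dict(np.load(f'pics/{n}0.png.npz')); g=d['img'].astype(int)
    m=big((g[...,0]-g[...,2]>50)&(g[...,0]>60),bx); w=big((masks(d)['white']),bx)
    # roll: keep only component touching white
    n_,l,s,c=cv2.connectedComponentsWithStats(m); print(n,[(c[i].round(1).tolist(),s[i].tolist()) for i in range(1,n_) if s[i,4]>20]); 
    P=np.argwhere(w>0)[:,::-1]; hull=cv2.convexHull(P.astype(np.int32)); M=cv2.moments(hull); uv=[M['m10']/M['m00'],M['m01']/M['m00']]; print('riser hull',uv,ray(d,uv,.03))
E
```

```text
time: 7.05
ee_pos: [0.5659, 0.2749, 0.1537]
orientation: [0.638, 1.569, -2.855]
force: [-0.2, -0.6, -1.4]
opening: 0.057
[[-0.002, -0.344, -0.939], [-0.0, -0.939, 0.344], [-1.0, 0.001, 0.001]] [0.56588814 0.27487087 0.15371149]
[[331.3 201.1]]
[[362.5 210.3]]
top [([397.5, 178.2], [375, 155, 43, 45, 885]), ([401.0, 175.6], [392, 167, 19, 18, 278])]
riser hull [396.48979984603534, 175.30177059276363] [[ 0.58043744 -0.32441898  0.03      ]]
scene [([122.5, 201.4], [100, 180, 50, 48, 1700])]
riser hull [125.96370296370296, 204.6030636030636] [[ 0.58543227 -0.31969453  0.03      ]]
```

View pics/c5.png

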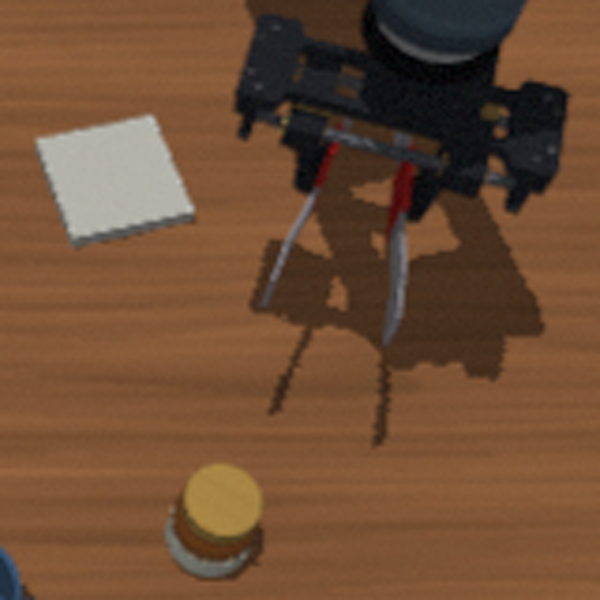

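```bash
python3 - <<'E'
from m import *
d=dict(np.load('pics/top0.png.npz')); s=dict(np.load('pics/scene0.png.npz'))
for z in(.045,.05,.055): print('top',z,ray(d,[401,175.6],z)[0].round(4))
g=s['img'].astype(float); m=big((g[...,0]/(g[...,2]+5)>3.2)&(g[...,0]>70),(108,185,140,215)); m=cv2.morphologyEx(m,cv2.MORPH_OPEN,np.ones((3,3),np.uint8))
for b in blobs(s,m,.05,15): print('scene',b)
print(proj(s,[[.5795,-.331,.05]]),g[199,122],g[195,112])
f=lambda i,x,y,w,h:cv2.resize(i[y:y+h,x:x+w,::-1],(400,400),interpolation=cv2.INTER_NEAREST)
cv2.imwrite('pics/c6.png',np.hstack([f(d['img'],375,150,50,50),f(s['img'],100,180,50,50)]))
E
```

```text
top 0.045 [ 0.5776 -0.331   0.045 ]
top 0.05 [ 0.5769 -0.3295  0.05  ]
top 0.055 [ 0.5762 -0.328   0.055 ]
[[119.88828189 198.93382738]] [133.  86.  47.] [125.  82.  53.]
```

View pics/c6.png

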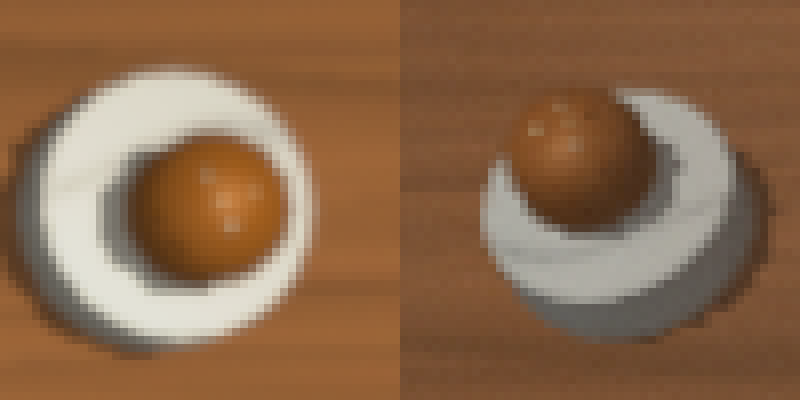

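In c6 the roll's centre is at top (401,176) and scene (122.4,199.5). The two rays give about (0.579,-0.327), with roughly 5 mm between the views. I carry the tongs over it with their axis radial.

```bash
python3 -m crank '{"xyz":[[-1,-10,0],[-4,-30,0],[-8,-60,0],[-12,-95,0],[-17,-132,0],[-22,-170,0],[-26,-208,0],[-31,-246,0],[-36,-284,0],[-41,-322,0],[-46,-360,0],[-50,-398,0],[-55,-436,0],[-60,-474,0],[-64,-505,0],[-67,-530,0],[-69,-548,0],[-70,-555,0],[-70,-555,0],[-70,-555,0]],"twist":[[0,0,0],[0,0,-0.01],[0,0,-0.02],[0,0,-0.03],[0,0,-0.04],[0,0,-0.05],[0,0,-0.06],[0,0,-0.07],[0,0,-0.08],[0,0,-0.09],[0,0,-0.1],[0,0,-0.11],[0,0,-0.12],[0,0,-0.13],[0,0,-0.14],[0,0,-0.15],[0,0,-0.16],[0,0,-0.164],[0,0,-0.164],[0,0,-0.164]],"claw":[57,57,57,57,57,57,57,57,57,57,57,57,57,57,57,57,57,57,57,57]}'
python3 - <<'E'
from m import *
from scipy.spatial.transform import Rotation as Ro
o=ctrl.get_obs();R=Ro.from_euler('xyz',o['orientation']).as_matrix();y=-R[:,1];x=np.array([y[1],-y[0],0]);print(x,o['ee_pos'],o['opening'])
print('tip at',o['ee_pos']+.095*x)
a=cap('scene','s7.png');b=cap('top','t7.png')
for d in(a,b): print(proj(d,[o['ee_pos']+.113*x+s*.036*y+[0,0,.011] for s in(-1,1)]).round(1).tolist())
f=lambda i,x,y,w,h:cv2.resize(i[y:y+h,x:x+w,::-1],(400,400),interpolation=cv2.INTER_CUBIC)
cv2.imwrite('pics/c7.png',np.hstack([f(b['img'],350,110,100,100),f(a['img'],80,150,100,100)]))
E
```

```text
time: 8.77
ee_pos: [0.496, -0.2792, 0.1537]
orientation: [-0.355, 1.568, 2.271]
force: [-0.0, -0.2, -1.0]
opening: 0.0574
[ 0.87000678 -0.4930391   0.        ] [ 0.49604973 -0.2791648   0.1536787 ] 0.057404746202571265
tip at [ 0.57870037 -0.32600351  0.1536787 ]
[[90.5, 173.2], [114.0, 185.4]]
[[433.3, 168.4], [403.9, 152.2]]
```

View pics/c7.png

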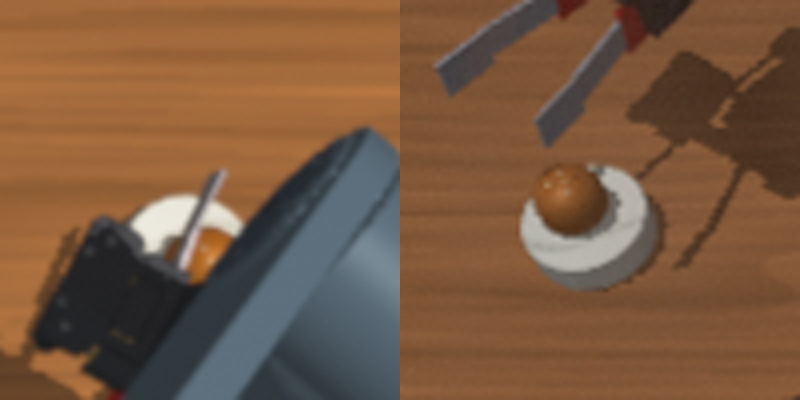

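The tips stand either side of the roll, ahead of and above it, and agree with the prediction within about 2–3 px. I descend and watch the force.

```bash
python3 -m crank '{"xyz":[[0,-1,-20],[0,-1,-45],[0,-1,-65],[0,-1,-75],[0,-1,-80],[0,-1,-80]],"twist":[[0,0,0],[0,0,0],[0,0,0],[0,0,0],[0,0,0],[0,0,0]],"claw":[57,57,57,57,57,57]}'
python3 -m crank '{"xyz":[[0,0,-8],[0,0,-16],[0,0,-22],[0,0,-28],[0,0,-32],[0,0,-33],[0,0,-33]],"twist":[[0,0,0],[0,0,0],[0,0,0],[0,0,0],[0,0,0],[0,0,0],[0,0,0]],"claw":[57,57,57,57,57,57,57]}'
python3 - <<'E'
from m import *
from scipy.spatial.transform import Rotation as Ro
o=ctrl.get_obs();R=Ro.from_euler('xyz',o['orientation']).as_matrix();y=-R[:,1];x=np.array([y[1],-y[0],0]);print('tip at',o['ee_pos']+.095*x)
a=cap('scene','s8.png');b=cap('top','t8.png')
f=lambda i,x,y,w,h:cv2.resize(i[y:y+h,x:x+w,::-1],(400,400),interpolation=cv2.INTER_CUBIC)
cv2.imwrite('pics/c8.png',np.hstack([f(b['img'],350,130,80,80),f(a['img'],90,150,80,80)]))
E
```

```text
time: 9.37
ee_pos: [0.4966, -0.2797, 0.0739]
orientation: [-0.235, 1.569, 2.392]
force: [0.2, 0.1, -0.7]
opening: 0.0569
time: 9.95
ee_pos: [0.4965, -0.2807, 0.0412]
orientation: [-0.136, 1.57, 2.49]
force: [-0.7, 0.0, -0.6]
opening: 0.0569
tip at [ 0.57913163 -0.32751148  0.04123672]
```

View pics/c8.png

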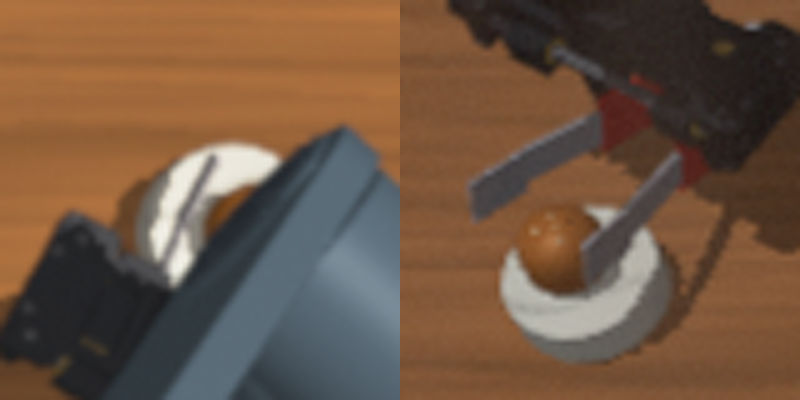

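```bash
python3 - <<'E'
from m import *
a=dict(np.load('pics/s8.png.npz'))
x=np.array([.870,-.493]);y=np.array([.493,.870])
roll=ray(a,[122.0,199.5],.048)[0,:2]
for uv,z in(([127.2,207],.035),([126.6,199.5],.063),([105.6,194],.035),([104,186.6],.063)):
    p=ray(a,uv,z)[0,:2]; print(p.round(4),'rel roll along/lat',((p-roll)@x).round(4),((p-roll)@y).round(4))
E
```

```text
[ 0.5959 -0.3131] rel roll along/lat 0.0074 0.0189
[ 0.5893 -0.3077] rel roll along/lat -0.0009 0.0204
[ 0.5542 -0.3792] rel roll along/lat 0.0037 -0.0592
[ 0.5483 -0.3751] rel roll along/lat -0.0034 -0.0585
```

```bash
python3 - <<'E'
from m import *
a=dict(np.load('pics/s8.png.npz'));t=dict(np.load('pics/t8.png.npz'))
x=np.array([.870,-.493,0]);y=np.array([.493,.870,0]); o=np.array([.4965,-.2807,0])
for s in(1,-1):
  for z in(.035,.063): print(s,z,'scene',proj(a,o+.113*x+s*.038*y+[0,0,z]).round(1),'top',proj(t,o+.113*x+s*.038*y+[0,0,z]).round(1))
for uv in([393,161],[392.5,161.5]):
    p=ray(t,uv,.063)[0]; r=ray(t,[401,175.8],.048)[0]; print('top plate L',p.round(4),((p-r)@x).round(4),((p-r)@y).round(4),r)
print('roll scene',ray(a,[122,199.5],.048)); print(proj(a,[.579,-.327,.048]),proj(t,[.579,-.327,.048]))
E
```

```text
1 0.035 scene [[129.7 212.7]] top [[388.  161.6]]
1 0.063 scene [[126.7 207.5]] top [[391.1 159.6]]
-1 0.035 scene [[107.5 200.8]] top [[415.6 176.8]]
-1 0.063 scene [[104.  195.4]] top [[419.4 175.2]]
top plate L [ 0.6103 -0.3077  0.063 ] 0.0182 0.0361 [ 0.57668308 -0.33010779  0.048     ]
top plate L [ 0.6091 -0.3065  0.063 ] 0.0165 0.0365 [ 0.57668308 -0.33010779  0.048     ]
roll scene [[ 0.5801017  -0.32589154  0.048     ]]
[[121.65804214 199.15077851]] [[399.68210393 174.84733393]]
```

```bash
python3 - <<'E'
from m import *
def tri(us,a,ut,t):
    Ps=[d['K']@np.c_[d['R'],d['t']] for d in(a,t)]
    X=cv2.triangulatePoints(*Ps,np.float64(us).reshape(2,1),np.float64(ut).reshape(2,1)).ravel(); return (X[:3]/X[3]).round(4)
a=dict(np.load('pics/s8.png.npz'));t=dict(np.load('pics/t8.png.npz'))
print('plate top L',tri([126.6,199.5],a,[393,161],t)); print('roll',tri([122,199.5],a,[401,175.8],t))
a=dict(np.load('pics/s7.png.npz'));t=dict(np.load('pics/t7.png.npz'))
print('high: plate top L',tri([115,181],a,[405.5,153],t))
o=np.array([.496,-.2792,0])
print(o+.113*np.array([.87,-.493,0])+.036*np.array([.493,.87,0]))
def f(i,x0,y0,w,h): return cv2.resize(i[y0:y0+h,x0:x0+w,::-1],(w*10,h*10),interpolation=cv2.INTER_CUBIC)
a=dict(np.load('pics/s8.png.npz'))['img']; i=f(a,95,165,80,60)
for k in range(0,80,10): cv2.putText(i,str(95+k),(k*10,10),0,.4,(255,255,255))
for k in range(0,60,10): cv2.putText(i,str(165+k),(0,k*10+5),0,.4,(255,255,255))
cv2.imwrite('pics/c9.png',i)
E
```

```text
plate top L [ 0.6055 -0.2991  0.0897]
roll [ 0.5771 -0.3302  0.0432]
high: plate top L [ 0.6078 -0.3014  0.1767]
[ 0.612058 -0.303589  0.      ]
```

View pics/c9.png

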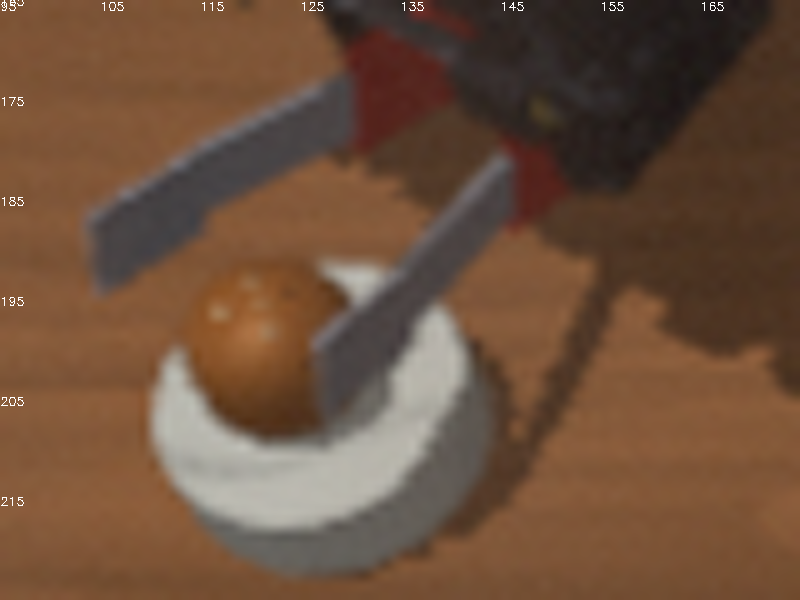

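c9 (my 11th picture) shows the tongs pitched up in the pads, tips about 26 mm too high: near plate end at (127,199–207), far one at (104,187–194). The roll at (122,199) has not moved. I fit the tongs' tilt from these points.

```bash
cat > tilt.py <<'E'
from m import *
from scipy.optimize import least_squares
from scipy.spatial.transform import Rotation as Ro
def tongs_pts(p,tcp,psi,L,off=.0058):
    # p: pitch up, dx along tongs, dz, pivot at the pads (tongs-frame height .0248)
    th,dx,dz,dy=p; L=np.array(L); X=L[:,0]+dx; Z=L[:,2]-(.019+off)
    x2=X*np.cos(th)-Z*np.sin(th); z2=X*np.sin(th)+Z*np.cos(th)+.019+dz
    c,s=np.cos(psi),np.sin(psi)
    return np.c_[tcp[0]+c*x2-s*(L[:,1]+dy),tcp[1]+s*x2+c*(L[:,1]+dy),tcp[2]+z2]
def fit(d,uv,L,tcp,psi):
    f=lambda p:np.r_[(proj(d,tongs_pts(p,tcp,psi,L))-uv).ravel(),np.array([p[1],p[2],p[3]])/.004]
    r=least_squares(f,[0,0,0,0]); return r.x.round(4),np.abs(f(r.x)[:-3]).max().round(1)
E
python3 - <<'E'
from tilt import *
a=dict(np.load('pics/s8.png.npz'))
L=[[.113,.039,.028],[.113,.039,0],[.113,-.039,.028],[.113,-.039,0],[.028,.029,0],[.028,-.029,0]]
uv=np.array([[126.6,199.5],[127.2,207],[104,186.6],[105,194],[146.3,187.5],[130.7,179.5]])
print(fit(a,uv,L,[.4965,-.2807,.0412],-.5155))
# at pickup height and above roll
b=dict(np.load('pics/s7.png.npz'));print(fit(b,np.array([[115,182],[116,187],[89.3,167],[93,173.8]]),L[:4],[.496,-.2792,.1537],-.5155))
E
```

```text
(array([ 0.2984, -0.004 , -0.0017,  0.0032]), np.float64(1.0))
(array([ 0.0507, -0.0042,  0.0001,  0.001 ]), np.float64(1.6))
```

The fit gives a pitch-up of 0.30 rad: the heavy hinge makes the tongs creep in the pads. The remedy is to raise them, lay them flat on free table at about (0.45,-0.15), and re-grip about 14 mm nearer the hinge with a little more squeeze.

```bash
python3 -m crank '{"xyz":[[0,0,15],[0,0,40],[0,0,65],[0,0,75],[-6,20,75],[-16,45,75],[-27,75,75],[-38,105,75],[-44,125,75],[-46,131,75],[-46,131,75]],"twist":[[0,0,0],[0,0,0],[0,0,0],[0,0,0],[0,0,0],[0,0,0],[0,0,0],[0,0,0],[0,0,0],[0,0,0],[0,0,0]],"claw":[56,56,56,56,56,56,56,56,56,56,56]}'
python3 -m crank '{"xyz":[[0,0,-20],[0,0,-45],[0,0,-65],[0,0,-80],[0,0,-92],[0,0,-101],[0,0,-107],[0,0,-110],[0,0,-110],[0,0,-110]],"twist":[[0,0,0],[0,0,0],[0,0,0],[0,0,0],[0,0,0],[0,0,0],[0,0,0],[0,0,0],[0,0,0],[0,0,0]],"claw":[57,57,57,57,57,57,57,57,57,57]}'
```

```text
time: 10.97
ee_pos: [0.4503, -0.1486, 0.1165]
orientation: [-0.186, 1.571, 2.442]
force: [0.7, 0.3, -0.9]
opening: 0.056
time: 11.8
ee_pos: [0.451, -0.1502, 0.0069]
orientation: [2.88, 1.571, -0.777]
force: [-0.3, 0.2, -0.4]
opening: 0.0572
```

```bash
python3 -m crank '{"xyz":[[0,0,0],[0,0,0],[0,0,0],[-8,4,0],[-16,9,0],[-16,9,0],[-16,9,-1],[-16,9,-1]],"twist":[[0,0,0],[0,0,0],[0,0,0],[0,0,0],[0,0,0],[0,0,0],[0,0,0],[0,0,0]],"claw":[65,80,88,88,88,88,88,88]}'
cat > look.py <<'E'
from tilt import *
import sys
o=ctrl.get_obs();R=Ro.from_euler('xyz',o['orientation']).as_matrix();y=-R[:,1];psi=np.arctan2(-y[0],y[1]);print('tcp',o['ee_pos'].round(4),'psi',psi.round(4),'open',round(float(o['opening']),4),'F',o['force'].round(1))
a=cap('scene',sys.argv[1]+'.png'); g=a['img'].astype(int)
L=np.array([[.113,.042,.028],[.113,.042,0],[.113,-.042,.028],[.113,-.042,0],[.028,.031,0],[.028,-.031,0]])
off=float(sys.argv[2]) if len(sys.argv)>2 else 0
P=proj(a,tongs_pts([0,off,0,0],o['ee_pos'],psi,L,float(sys.argv[3]) if len(sys.argv)>3 else .0058)); print('pred',P.round(1).tolist())
st=(g.max(2)-g.min(2)<22)&(g.max(2)>60)&(g.max(2)<215)   # steel: grey
x0,y0=(P.min(0)-20).astype(int);x1,y1=(P.max(0)+20).astype(int)
m=big(st,(x0,y0,x1,y1)); red=big((g[...,0]-g[...,1]>70)&(g[...,1]<45),(x0,y0,x1,y1))
for nm,k in(('steel',m),('red',red)):
    n,l,s,c=cv2.connectedComponentsWithStats(k)
    for i in range(1,n):
        if s[i,4]>12:
            q=np.argwhere(l==i)[:,::-1]; e=q[np.argmax(q[:,1])]; lf=q[np.argmin(q[:,0])]; print(nm,s[i].tolist(),'low',e,'left',lf)
E
python3 look.py s10 .016
```

```text
time: 12.47
ee_pos: [0.4347, -0.1408, 0.0057]
orientation: [3.111, 1.571, -0.546]
force: [-0.0, -0.2, 0.9]
opening: 0.0877
tcp [ 0.4347 -0.1408  0.0057] psi -0.5152 open 0.0877 F [-0.  -0.2  0.9]
pred [[182.9, 199.0], [184.5, 204.1], [158.1, 186.6], [160.2, 191.9], [197.9, 180.7], [180.4, 172.4]]
steel [181, 152, 8, 4, 16] low [187 155] left [181 152]
steel [178, 157, 17, 19, 92] low [179 175] left [178 172]
steel [193, 159, 10, 23, 79] low [194 181] left [193 177]
steel [138, 187, 27, 31, 225] low [138 217] left [138 196]
steel [169, 196, 15, 28, 104] low [170 223] left [169 220]
red [164, 172, 13, 13, 25] low [164 184] left [164 184]
```

```bash
cat > asc.py <<'E'
from h import *
import sys
x0,x1,y0,y1=map(int,sys.argv[2:6])
g=np.load(f'pics/{sys.argv[1]}.png.npz')['img'].astype(int)
for v in range(y0,y1):
    r=''
    for u in range(x0,x1):
        p=g[v,u];mx=p.max();sp=mx-p.min()
        r+='R' if p[0]-p[1]>45 and p[1]<40 else '#' if mx<50 and sp<20 else 'S' if sp<25 and mx<160 else 'w' if sp<30 else '.'
    print(v,r)
E
python3 asc.py s10 120 215 150 228
```

```text
150 .................................................S##Sw..SSSSSSSS#...SS##################Sw...w#
151 ...................................................S#S...SSSSSSSSS...wSS###############w...SS##
152 .........................................................wSSSSSSSSSS...wS##############...w####
153 ..........................................................####SSSSSSSw...wSS##########....#####
154 ..........................................................S#S##S#SSSSSSS....wwS#######w..S#####
155 ...........................................................##S####SSSSSSSSw....wS##############
156 ...........................................................####S##S.wSSSSSSS.....w#############
157 ...........................................................S######S...wSSSSSSSw....S###########
158 ...........................................................S######S......SSSSSSSw...w##########
159 ...........................................................w#S###S.....wwSSSSSSSSSSw.S#########
160 ............................................................S##S#w....SSSSSSSSSSSSSS#########S#

[... 5999 characters left out ...]

221 .wSSSSSSSSSSw....................................SSSSSS........................................
222 ..................................................SSSSw........................................
223 ..................................................SSSw.........................................
224 ...................................................SS..........................................
225 ...............................................................................................
226 ...............................................................................................
227 ...............................................................................................
```

```bash
cat > flat.py <<'E'
from tilt import *
def flat(d,uv,L,p0):
    T=lambda p:np.c_[p[0]+np.cos(p[2])*L[:,0]-np.sin(p[2])*L[:,1],p[1]+np.sin(p[2])*L[:,0]+np.cos(p[2])*L[:,1],L[:,2]]
    f=lambda p:(proj(d,T(p))-uv).ravel(); r=least_squares(f,p0,loss='soft_l1'); return r.x.round(4),f(r.x).reshape(-1,2).round(1).tolist(),T(r.x)
E
python3 - <<'E'
from flat import *
a=dict(np.load('pics/s10.png.npz'))
L=np.array([[.113,.044,.028],[.113,.044,0],[.028,.031,0],[.028,-.031,0],[-.028,-.027,.036]])
uv=np.array([[169,220.5],[171,224.5],[185,198.5],[167,190.5],[176,173]])
x,res,T=flat(a,uv,L,[.48,-.17,-.515]); print(x,res)
print('tips',[ (x[:2]+.113*np.array([np.cos(x[2]),np.sin(x[2])])+s*.044*np.array([-np.sin(x[2]),np.cos(x[2])])).round(3) for s in(1,-1)])
b=cap('top','t10.png');print('top pred',proj(b,T).round(1).tolist())
E
python3 asc.py t10 325 400 150 215
```

```text
[ 0.5126 -0.1827 -0.4985] [[0.2, -0.4], [0.2, 0.4], [-0.4, 0.9], [-0.5, 0.2], [0.5, -3.0]]
tips [array([ 0.633, -0.198]), array([ 0.591, -0.275])]
top pred [[344.5, 154.3], [342.5, 156.3], [331.5, 188.1], [353.4, 199.9], [344.2, 218.0]]
150 ...........................................................................
151 ...........................................................................
152 ...........................................................................
153 ...........................................................................
154 ...........................................................................
155 ....................w......................................................
156 ....................S......................................................
157 ..................SSS......................................................
158 ..................SS.......................................................
159 .................SSS.......................................................
160 .................SS........................................
[... 3636 characters left out ...]
wwwSSSS....RR...............................................
207 wwwwwwwwSSSwwwwwwwwSSSSS.RR................................................
208 wwwwwwwwSSwwwwwwwwwwSSSSS..................................................
209 wwwwwwwSSSwwwwwwwwwwwwwSSS.................................................
210 wwwwwwwSSwwwwwwwwwwwwwwSSSSS...............................................
211 wwwwwwSSSwww.wwwwwwwwwwwwSSSSw.............................................
212 wwwwwwSSwwwwww.wwwwwwwwwwwSSSSS............................................
213 wwwwwSSSw...www.wwwwwwwwwwwwSSSSS..........................................
214 wwwwwSSww..w..ww.wwwwwwwwwwwwSSSSS.........................................
```

The picture numbers put the tongs flat on the table with origin (0.513,-0.183) and yaw -0.50, so they slid forward about 65 mm. The grip plates form a wedge when open, so a near-parallel squeeze should hold better. I re-grip 12 mm behind the origin with more squeeze (about 50.5 mm, tips about 60 mm apart against the 46 mm roll).

```bash
python3 -m crank '{"xyz":[[15,-8,0],[35,-19,0],[52,-28,0],[63,-34,0],[67,-36,0],[67,-36,0],[67,-36,0],[67,-36,0],[67,-36,0],[67,-36,0],[67,-36,0],[67,-36,0],[67,-36,0]],"twist":[[0,0,0],[0,0,0.016],[0,0,0.016],[0,0,0.016],[0,0,0.016],[0,0,0.016],[0,0,0.016],[0,0,0.016],[0,0,0.016],[0,0,0.016],[0,0,0.016],[0,0,0.016],[0,0,0.016]],"claw":[88,88,88,88,88,80,70,62,58,55,52.5,50.5,50.5]}'
python3 look.py s11 .012; python3 asc.py s11 130 200 175 228
```

```text
time: 13.65
ee_pos: [0.5016, -0.1767, 0.0057]
orientation: [-0.1, 1.571, 2.542]
force: [0.1, -0.7, -0.5]
opening: 0.0503
tcp [ 0.5016 -0.1767  0.0057] psi -0.4991 open 0.0503 F [ 0.1 -0.7 -0.5]
pred [[168.7, 219.6], [170.7, 224.5], [143.0, 206.7], [145.6, 211.8], [184.7, 199.3], [166.6, 190.6]]
steel [164, 170, 10, 6, 22] low [173 175] left [164 170]
steel [146, 188, 22, 25, 136] low [148 212] left [146 209]
steel [122, 192, 22, 30, 406] low [122 221] left [122 209]
steel [166, 195, 16, 29, 119] low [168 223] left [166 219]
175 .....................................w####SSSSSS..SSSS#####SSSS#######
176 ......................................#####SSSSSSSSSS.w##S#SSSSS#S####
177 ......................................w###SRR.wSSSSSSSS##S##SSSSSSS###
178 .......................................##S.RRRR.wSSSSS###S#S#SSSSSS###
179 .......................................wS.RRRRRRRR.SSSS#####S#SSSSSS##
180 .........................................RRRRRRRRR..SSSSSS#SSSSSSSSSSS
181 ........................................RRRRRRRRR...S#SSSSSSSwSSSSSSSS
182 .......................................RR
[... 2704 characters left out ...]
.........................
219 SSSSSSw.............................SSSSSS............................
220 SSSS................................SSSSSS............................
221 SSw..................................SSSS.............................
222 .....................................SSS..............................
223 ......................................SS..............................
224 ......................................................................
225 ......................................................................
226 ......................................................................
227 ......................................................................
```

```bash
python3 -m crank '{"xyz":[[0,0,4],[0,0,12],[0,0,24],[0,0,40],[0,0,56],[0,0,72],[0,0,84],[0,0,90],[0,0,90],[0,0,90]],"twist":[[0,0,0],[0,0,0],[0,0,0],[0,0,0],[0,0,0],[0,0,0],[0,0,0],[0,0,0],[0,0,0],[0,0,0]],"claw":[50.5,50.5,50.5,50.5,50.5,50.5,50.5,50.5,50.5,50.5]}'
python3 look.py s12 .012; python3 asc.py s12 118 180 165 215
```

```text
time: 14.53
ee_pos: [0.5018, -0.1769, 0.096]
orientation: [3.086, 1.57, -0.555]
force: [0.2, -0.7, -1.0]
opening: 0.051
tcp [ 0.5018 -0.1769  0.096 ] psi -0.4992 open 0.051 F [ 0.2 -0.7 -1. ]
pred [[161.5, 202.3], [163.8, 208.1], [133.7, 188.7], [136.7, 194.6], [179.3, 181.5], [159.9, 172.4]]
steel [113, 169, 48, 53, 690] low [122 221] left [113 203]
steel [159, 176, 18, 32, 149] low [161 207] left [159 201]
red [175, 168, 5, 7, 14] low [175 174] left [175 173]
165 ...........................................RRRRRRRRRR.........
166 ..........................................RRRRRRRRRR..........
167 ..........................................RRRRRRRRR...........
168 ...........................................RRRRRRR...........R
169 ........................................SSSRRRRRR............R
170 .......................................SSSS.RRRR.............R
171 ......................................SSSSS.RRRR............RR
172 .....................................SSSSSS.RRR............RRR
173 ....................................SSSSSSSwRR............RRRR
174 ...........................
[... 2015 characters left out ...]
.........wSSSS................
205 ............SSSSwwwwwwSSSS................SSSS................
206 ...........SSSSwwwwwwwSSSS................wSS.................
207 ..........SSSSSwwwwwwwSSSS.................S..................
208 SSw....SSSSSSwwwwwwwwSSSSS....................................
209 wwSSSSSSSSSwwwwwwwwwSSSSSS....................................
210 wwwwwwwwwwwwwwwwwwwwSSSSSw....................................
211 wwwwwwwwwwwwwwwwwwwSSSSSSw....................................
212 wwwwwwwwwwwwwwwwwwSSSSSSS.....................................
213 wwwwwwwwwwwwwwwwSSSSSSSSw.....................................
214 wwwwwwwwwwwwwwwSSSSSSSSw......................................
```

```bash
python3 -m crank '{"xyz":[[0,0,0],[0,0,0],[0,0,0],[0,0,0],[0,0,0],[0,0,0],[0,0,0],[0,0,0]],"twist":[[0,0,0],[0,0,0],[0,0,0],[0,0,0],[0,0,0],[0,0,0],[0,0,0],[0,0,0]],"claw":[50.5,50.5,50.5,50.5,50.5,50.5,50.5,50.5]}' | tail -2
python3 - <<'E'
from tilt import *
a=dict(np.load('pics/s12.png.npz'))
L=[[.125,.033,.028],[.125,.033,0],[.125,-.033,.028],[.125,-.033,0]]
print(fit(a,np.array([[158.5,202],[161,207.3],[137,191],[139.5,196]]),L,[.5018,-.1769,.096],-.4992))
E
python3 look.py s13 .012 >/dev/null; python3 asc.py s13 150 172 194 212;python3 asc.py s13 130 150 185 199
```

```text
force: [0.6, -0.4, -1.2]
opening: 0.0504
(array([-0.0277,  0.0005,  0.0001, -0.0004]), np.float64(0.6))
194 ..............SSSSS...
195 ..............SSSSS...
196 .............SSSSSw...
197 ............SSSSSSw...
198 ...........SSSSSSS....
199 ...........SSSSSSw....
200 ..........SSSSSSS.....
201 .........SSSSSSS......
202 ........wSSSSSSw......
203 .........SSSSSS.......
204 ..........SSSSw.......
205 ..........SSSw........
206 ..........wSS.........
207 ...........S..........
208 ......................
209 ......................
210 ......................
211 ......................
185 ............SSSSSSS.
186 ...........SSSSSSS..
187 ..........SSSSSSSS..
188 .........SSSSSSSSS..
189 .........SSSSSSSS...
190 ........SSSSSSSS....
191 .......SSSSSSSS.....
192 www.....SSSSSS......
193 wwwwww.wSSSSS.......
194 wwwwwwwwSSSS........
195 SwwwwwwwSSS.........
196 .SwwwwwwwSw.........
197 .SSwwwwwwSw.........
198 ..SSwwwwwwS.........
```

The tongs are level (pitch -0.03 rad) and held without creep over 0.7 s. I move over the roll again, which needs a shift of (-17,-100) mm.

```bash
python3 -m crank '{"xyz":[[-1,-6,2],[-3,-18,5],[-6,-36,5],[-9,-54,5],[-12,-72,5],[-15,-86,5],[-16,-96,5],[-17,-100,5],[-17,-100,5],[-17,-100,5]],"twist":[[0,0,0],[0,0,0],[0,0,0],[0,0,0],[0,0,0],[0,0,0],[0,0,0],[0,0,0],[0,0,0],[0,0,0]],"claw":[50.5,50.5,50.5,50.5,50.5,50.5,50.5,50.5,50.5,50.5]}'
python3 look.py s14 .012; python3 asc.py s14 88 145 172 212
python3 - <<'E'
from h import *
o=ctrl.get_obs();print('tip',(o['ee_pos'][:2]+.107*np.array([.878,-.4786])).round(4))
E
```

```text
time: 16.13
ee_pos: [0.4846, -0.2766, 0.1006]
orientation: [-0.62, 1.57, 2.022]
force: [0.1, 0.5, -0.7]
opening: 0.0507
tcp [ 0.4846 -0.2766  0.1006] psi -0.4995 open 0.0507 F [ 0.1  0.5 -0.7]
pred [[120.9, 195.6], [124.4, 201.5], [94.2, 182.2], [98.3, 188.3], [141.6, 175.4], [122.9, 166.4]]
steel [98, 163, 26, 27, 196] low [101 189] left [ 98 184]
steel [111, 170, 33, 51, 697] low [120 220] left [111 202]
172 .....................SSSSSSSSSw................SSS.RRRR..
173 ....................SSSSSSSSSw................SSSSS.RR...
174 ...................SSSSSSSSS.................SSSSSS.R....
175 ...................SSSSSSSS..................SSSSSS.R....
176 ..................SSSSSSSS..................SSSSSSw......
177 .................SSSSSSSS..................SSSSSSw.......
178 ................SSSSSSSS...................SSSSSS........
179 ...............SSSSSSSw...................SSSSSS.........
180 ..............SSSSSSSS...................SSSSSSw.........
181 .............SSSSSSSSS...................SSSSSS..........
182 ............SSSSSSSSSw..................SSSSSS...........
183 ....
[... 1111 characters left out ...]
 ........................w...................SSSwwwwwwSw..
202 .......................www..................SSSwwwwwwSS..
203 .......................www.................SSSSwwwwwwSSw.
204 .......................wwww................SSSSwwwwwSSSS.
205 .......................wwwwS..............SSSSwwwwwwSSSS.
206 ......................wwwwww.............SSSSSwwwwwwSSSS.
207 ......................wwwwwwww.........wSSSSSwwwwwwSSSSS.
208 ......................wwwwwwwwSSw....wSSSSSwwwwwwwSSSSSS.
209 .......................wwwwwwwwwSSSSSSSSSwwwwwwwwwSSSSSS.
210 .......................wwwwwwwwwwwwwwwwwwwwwwwwwwSSSSSSw.
211 .......................wwwwwwwwwwwwwwwwwwwwwwwwwSSSSSSSw.
tip [ 0.5787 -0.3274]
```

Still level. I descend gently.

```bash
python3 -m crank '{"xyz":[[0,0,-4],[0,0,-10],[0,0,-17],[0,0,-24],[0,0,-31],[0,0,-38],[0,0,-45],[0,0,-52],[0,0,-57],[0,0,-60],[0,0,-61],[0,0,-61]],"twist":[[0,0,0],[0,0,0],[0,0,0],[0,0,0],[0,0,0],[0,0,0],[0,0,0],[0,0,0],[0,0,0],[0,0,0],[0,0,0],[0,0,0]],"claw":[50.5,50.5,50.5,50.5,50.5,50.5,50.5,50.5,50.5,50.5,50.5,50.5]}'
python3 look.py s15 .012; python3 asc.py s15 95 150 182 225
python3 - <<'E'
from m import *
from tilt import *
a=dict(np.load('pics/s15.png.npz')); L=[[.125,.033,.028],[.125,.033,0],[.125,-.033,.028],[.125,-.033,0]]
print(proj(a,tongs_pts([0,0,0,0],[.4846,-.2768,.0396],-.4995,L)).round(1).tolist())
E
```

```text
time: 17.18
ee_pos: [0.4847, -0.2769, 0.0395]
orientation: [-0.265, 1.57, 2.378]
force: [-0.3, 0.6, -1.1]
opening: 0.0504
tcp [ 0.4847 -0.2769  0.0395] psi -0.4993 open 0.0504 F [-0.3  0.6 -1.1]
pred [[128.1, 208.1], [131.1, 213.3], [102.7, 195.1], [106.3, 200.6], [147.2, 188.0], [129.3, 179.3]]
steel [124, 159, 10, 4, 19] low [131 162] left [124 159]
steel [106, 176, 39, 46, 765] low [122 221] left [106 197]
182 ..........................SSSSSSSS...............RRRRRR
183 ........................wSSSSSSS...............S.RRRRRR
184 .......................SSSSSSSS...............SSS.RRRR.
185 ......................SSSSSSSS...............SSSS.RRR..
186 .....................SSSSSSSS................SSSSS.R...
187 ....................SSSSSSSS................SSSSSS.....
188 ...................SSSSSSSS................SSSSSS......
189 ..................wSSSSSSS.................SSSSSS......
190 .................wSSSSSSS.................SSSSSS.......
191 ................wSSSSSS..................SSSSSS........
192 ...............wSSSSS............wwwwwSSSSSSSSS........
193 ..............wSSSSS...
[... 1257 characters left out ...]
wwwwwwwwwwwwwwwwwwSSSSSSSSw........
215 ...................SwwwwwwwwwwwwwwwwSSSSSSSSSS.........
216 ....................SSSwwwwwwwwwwwSSSSSSSSSSS..........
217 ....................wSSSSSwwwwSSSSSSSSSSSSSS...........
218 ......................SSSSSSSSSSSSSSSSSSSSS............
219 .......................SSSSSSSSSSSSSSSSSSw.............
220 ........................SSSSSSSSSSSSSSS................
221 ..........................wSSSSSSSSSSw.................
222 ...............................w.......................
223 .......................................................
224 .......................................................
[[125.3, 206.6], [128.4, 211.9], [105.4, 196.4], [108.9, 201.8]]
```

The tip pixels match the level prediction within 1 px and the plates straddle the roll. I close on it.

```bash
python3 -m crank '{"xyz":[[0,0,0],[0,0,0],[0,0,0],[0,0,0],[0,0,0],[0,0,0],[0,0,0],[0,0,0],[0,0,0],[0,0,0],[0,0,0],[0,0,0]],"twist":[[0,0,0],[0,0,0],[0,0,0],[0,0,0],[0,0,0],[0,0,0],[0,0,0],[0,0,0],[0,0,0],[0,0,0],[0,0,0],[0,0,0]],"claw":[49,48,47,46,45,44,43,42,40,38,38,38]}'
python3 look.py s16 .012 | head -1; python3 asc.py s16 95 150 182 225
```

```text
time: 18.23
ee_pos: [0.4848, -0.2769, 0.0397]
orientation: [2.816, 1.571, -0.825]
force: [0.7, -0.3, 0.0]
opening: 0.0434
tcp [ 0.4848 -0.2769  0.0397] psi -0.4992 open 0.0434 F [ 0.7 -0.3  0. ]
182 ............................SSSSSSSS.........ww..RRRRR.
183 ...........................SSSSSSSS..........SS.RRRRR..
184 ..........................SSSSSSSS..........SSSw.RR....
185 .........................SSSSSSSS...........SSSS.RR....
186 ........................SSSSSSSS...........SSSSSw......
187 .......................SSSSSSSS...........SSSSSS.......
188 ......................SSSSSSSS............SSSSS........
189 .....................SSSSSSSw............SSSSSS........
190 ....................wSSSSSS.............SSSSSS.........
191 ....................SSS................wSSSSS..........
192 ...................SSS...........SwwwwSSSSSSw..........
193 ..................SS..............SwwwSSSSSS...........
194 .................SSw...............SwSSSSSSw...........
195 ................SSS................SSSSSSSSS...........
196 ...............SSSS................wSSSSSSSwS..........
197 .
[... 974 characters left out ...]
...wwwwwwwwwwwwwwwwwwwwwSSSSSSSSw.......
214 ..................SwwwwwwwwwwwwwwwwwwwSSSSSSSSw........
215 ...................SwwwwwwwwwwwwwwwwSSSSSSSSSS.........
216 ....................SSSwwwwwwwwwwwSSSSSSSSSSS..........
217 .....................SSSSSwwwwSSSSSSSSSSSSSS...........
218 ......................SSSSSSSSSSSSSSSSSSSSS............
219 .......................SSSSSSSSSSSSSSSSSSS.............
220 ........................SSSSSSSSSSSSSSSw...............
221 ..........................wSSSSSSSSSSw.................
222 .......................................................
223 .......................................................
224 .......................................................
```

The fingers stalled at 43.4 mm, as expected on the roll. I lift.

```bash
python3 -m crank '{"xyz":[[0,0,3],[0,0,8],[0,0,16],[0,0,28],[0,0,44],[0,0,62],[0,0,80],[0,0,98],[0,0,116],[0,0,132],[0,0,144],[0,0,150],[0,0,150],[0,0,150]],"twist":[[0,0,0],[0,0,0],[0,0,0],[0,0,0],[0,0,0],[0,0,0],[0,0,0],[0,0,0],[0,0,0],[0,0,0],[0,0,0],[0,0,0],[0,0,0],[0,0,0]],"claw":[38,38,38,38,38,38,38,38,38,38,38,38,38,38]}'
python3 look.py s17 .012; python3 asc.py s17 75 150 148 195
```

```text
time: 19.45
ee_pos: [0.4847, -0.2768, 0.1897]
orientation: [2.842, 1.571, -0.799]
force: [0.5, 0.1, -1.6]
opening: 0.0437
tcp [ 0.4847 -0.2768  0.1897] psi -0.4993 open 0.0437 F [ 0.5  0.1 -1.6]
pred [[108.6, 174.6], [112.7, 181.6], [79.7, 160.4], [84.5, 167.7], [132.1, 154.2], [111.9, 144.8]]
steel [146, 135, 6, 9, 31] low [150 143] left [146 141]
steel [86, 141, 29, 30, 184] low [ 90 170] left [ 86 164]
steel [102, 147, 25, 33, 236] low [107 179] left [102 173]
steel [112, 192, 30, 9, 196] low [112 200] left [112 200]
red [111, 132, 7, 7, 13] low [111 138] left [111 138]
148 ...........................SSSSSSSSSSS..........SSS.RRRRRR.................
149 ..........................SSSSSSSSSSS..........SSSSw.RRRRR.................
150 .........................SSSSSSSSSSw..........SSSSSS.RRRR..................
151 ........................SSSSSSSSSS............SSSSSSw.RR...................
152 ......................wSSSSSSSSSS............SSSSSSSw.R....................
153 .....................SSSSSSSSSSS............SSSSSSSS.......................
154 .....................SSSSSSSSSS.....
[... 2539 characters left out ...]
............................................................
187 ...........................................................................
188 ...........................................................................
189 ...........................................................................
190 ...........................................................................
191 ...........................................................................
192 ................................................wwwwwwwwwww................
193 .............................................wwwwwwwwwwwwwwSS..............
194 ............................................wwwwwwwwwwwwwwwSSS.............
```

Force -1.6 N fits tongs plus roll, and the roll occludes the inside of the far plate. I carry it over the seam.

```bash
python3 -m crank '{"xyz":[[1,6,0],[3,18,0],[6,35,0],[10,57,0],[14,81,0],[18,106,0],[23,132,0],[27,158,0],[32,184,0],[36,210,0],[41,236,0],[45,260,0],[49,281,0],[51,296,0],[53,304,0],[53,306,0],[53,306,0],[53,306,0]],"twist":[[0,0,0],[0,0,0],[0,0,0],[0,0,0],[0,0,0],[0,0,0],[0,0,0],[0,0,0],[0,0,0],[0,0,0],[0,0,0],[0,0,0],[0,0,0],[0,0,0],[0,0,0],[0,0,0],[0,0,0],[0,0,0]],"claw":[38,38,38,38,38,38,38,38,38,38,38,38,38,38,38,38,38,38]}'
python3 look.py s18 .012; python3 - <<'E'
from h import *
a=np.load('pics/s18.png.npz'); b=cap('top','t18.png')
f=lambda i,x,y,w,h:cv2.resize(i[y:y+h,x:x+w,::-1],(400,400),interpolation=cv2.INTER_CUBIC)
cv2.imwrite('pics/c18.png',np.hstack([f(b['img'],210,70,130,130),f(a['img'],170,140,130,130)]))
o=ctrl.get_obs(); print('roll expected',o['ee_pos']+.107*np.array([.878,-.4786,0])-[0,0,.0097])
E
```

```text
time: 21.0
ee_pos: [0.5375, 0.0287, 0.1894]
orientation: [0.859, 1.57, -2.782]
force: [0.3, -0.2, -1.8]
opening: 0.0435
tcp [0.5375 0.0287 0.1894] psi -0.4994 open 0.0435 F [ 0.3 -0.2 -1.8]
pred [[245.8, 193.8], [245.9, 200.4], [212.5, 178.7], [213.6, 185.6], [258.9, 171.2], [235.9, 161.3]]
steel [273, 147, 5, 4, 15] low [274 150] left [273 147]
steel [269, 156, 9, 26, 125] low [277 181] left [269 157]
steel [219, 158, 22, 31, 129] low [220 188] left [219 183]
steel [215, 164, 42, 56, 1112] low [215 219] left [215 218]
red [240, 148, 6, 8, 19] low [240 155] left [240 154]
red [255, 156, 5, 7, 15] low [255 162] left [255 161]
roll expected [ 0.63160986 -0.02291675  0.17989004]
```

View pics/c18.png

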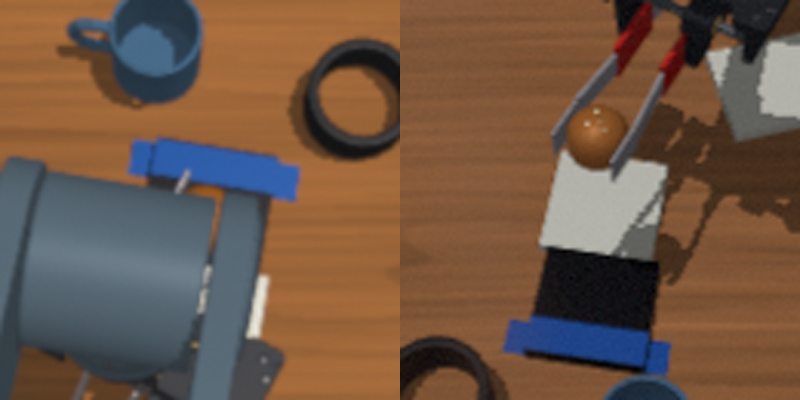

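The last picture shows the roll gripped between both plates at scene px ~(234,184). The seam is closed along its length at ~(221–256, 219–225), and the mug and tape stand in place. I check numerically that the hold is steady, then hand in.

```bash
python3 -m crank '{"xyz":[[0,0,0],[0,0,0],[0,0,0],[0,0,0],[0,0,0],[0,0,0],[0,0,0],[0,0,0],[0,0,0],[0,0,0]],"twist":[[0,0,0],[0,0,0],[0,0,0],[0,0,0],[0,0,0],[0,0,0],[0,0,0],[0,0,0],[0,0,0],[0,0,0]],"claw":[38,38,38,38,38,38,38,38,38,38]}'
python3 - <<'E'
from h import *
a=dict(np.load('pics/s18.png.npz')); b=cap('scene','s19.png'); z=dict(np.load('pics/scene0.png.npz'))
for d in(a,b):
    g=d['img'].astype(int); m=np.zeros(g.shape[:2],np.uint8); y0,y1,x0,x1=168,202,220,250
    s=g[y0:y1,x0:x1]; m=((s[...,0]-s[...,2]>35)&(s[...,0]<190)).astype(np.uint8); n,l,st,c=cv2.connectedComponentsWithStats(m); print([(c[i]+[x0,y0],st[i,4]) for i in range(1,n) if st[i,4]>60])
print('exp px',proj(b,[.6316,-.0229,.198]),'implied at z .198',ray(b,[234,184.5],.198))
for nm,(x,y,w,h) in dict(jar=(300,240,34,36),tape=(155,245,50,50),mug=(230,262,55,42)).items():
    print(nm,'mean abs diff',np.abs(z['img'][y:y+h,x:x+w].astype(int)-b['img'][y:y+h,x:x+w]).mean().round(2))
E
```

```text
time: 21.93
ee_pos: [0.5378, 0.0291, 0.1897]
orientation: [-1.03, 1.571, 1.613]
force: [0.8, -0.1, -1.4]
opening: 0.043
[(array([222.546875, 172.1875  ]), np.int32(64)), (array([235.26939655, 180.51508621]), np.int32(464))]
[(array([222.70588235, 172.23529412]), np.int32(68)), (array([235.77383592, 180.30155211]), np.int32(451))]
exp px [[233.00982742 183.59622967]] implied at z .198 [[ 0.63405976 -0.0206402   0.198     ]]
jar mean abs diff 5.09
tape mean abs diff 4.27
mug mean abs diff 4.31
```

```bash
python3 -c "
from workcell import ctrl
print(ctrl.finish_job())"
```

```text
the job is handed in; nothing more can be done
None
```

The job is handed in at about 22 s on the robot's clock. The white tile is butted against the black one, and the roll is held in the tongs over the seam.

**What I did**
- **Tile:** I pushed the white tile against the black one with both fingers. It stopped dead with the push force at 12 N.
- **First tongs grip failed:** the tongs tipped up about 0.3 rad in the fingers when I lowered them at the roll. I laid them back on the table, where they slid forward about 65 mm. I re-gripped them 12 mm nearer the hinge with more squeeze, and they then stayed level.
- **Roll:** I closed the tongs on the roll, with the fingers stopping at about 43 mm. I then lifted it and carried it to the seam.

**Last checks**
- **Seam:** it looked closed along the whole edge in both views right after the push, and again in the last scene picture. The tiles are roughly in line, offset sideways by a few mm (about 7 mm by my first measurement).
- **Roll position:** the scene picture puts it at about (0.634, -0.021), against a seam middle of about (0.632, -0.023). Its underside works out at about 0.18 m, some 16 cm above the tiles.
- **Hold:** steady over the last 0.9 s, with the roll moving no more than about half a pixel. The force of about 1.4–1.8 N fits the tongs plus the roll.
- **Jar, tape roll and mug:** I never went near them. Their image patches changed by about 4–5 grey levels, alike for all three, which I took as noise or lighting. The mug and tape roll look in place in the last picture.

**Where checks disagreed**
- The two cameras differed by up to about 5 mm on the roll and riser, so I used the mean.
- The top view was mostly blocked by the arm during the tongs work, so the tongs and roll checks there rest mainly on the scene camera and the arm's own pose.

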